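# Restock the deli's pull-out condiment tray

### The job

Restock the deli's condiment station for lunch: pull its tray fully out, move the empty steel cup from it to the grey dish tray, and stand every white squeeze bottle upright in the back half of the tray, behind the cross rib; only when all the bottles are in, stand every glass jar upright in the front half, before the rib. Set the bottles and jars down gently, not dropping them, and leave the pepper mill and the salt shaker standing where they are. Finish by sliding the loaded tray smoothly and fully home under the glass; everything must end upright and in its place, the cup on the dish tray too.

Things in the scene. Friction and masses are not known exactly. Their poses are not given: they have to be found in the camera images.
- tray (a joint): how far the steel tray is pulled out towards the robot, in m: 0 fully home under the glass, 0.22 fully out, with a stop at each. It slides straight along x of tray_handle on side slides, drags with about 3 N and stays where it is left. Its rim stands 18 mm above its floor; a cross rib along y, 4 mm thick and 12 mm high, parts it into a front half and a back half
- tray_handle (a point): middle of the tray's bow handle, a level bar 10 mm thick, 110 mm long along y, 50 mm above the counter, 50 mm in front of the tray. x points along the slide into the station, y left, z up. In these axes the tray floor is at z = -22 mm (28 mm above the counter), inside it runs from x = 54 to 266 mm and y = -136 to 136 mm, the rib is at x = 160 mm (back half beyond it)
- station: the condiment station: a steel base with four 14 mm posts carrying a clear glass guard, 250 mm deep and 360 mm wide, whose underside is 226 mm and top 233 mm above the counter. The origin lies on the counter below the middle of the guard's front edge; x points into the station. With the tray fully out its back rim is 45 mm in front of this edge; fully home the tray's front rim stands 45 mm in front of it
- cup_mid (a point): empty round steel dressing cup, 58 mm diameter at the rim and a little narrower below, 78 mm tall, wall 3 mm, 0.11 kg, which starts upright in the front half of the tray. The point is on its axis half-way up, 39 mm above its underside; z points up
- dishtray_floor (a point): centre of the inner floor of the shallow grey dish tray on the right-hand side of the counter: 170 mm square inside, floor 5 mm above the counter, rim 14 mm above the counter; fixed; x and y along its sides
- bottle1_mid (a point): white plastic squeeze bottle with a grey cap and nozzle, one of two or three alike (None if absent). Round, 54 mm diameter up to 120 mm, cap 39 mm diameter from 126 to 140 mm, nozzle tip at 152 mm; half full, about 0.3 kg. The point is on its axis half-way up, 76 mm above its underside; z points up the bottle. Starts upright on the counter (z = 0), left or right of the tray
- bottle2_mid (a point): white plastic squeeze bottle with a grey cap and nozzle, one of two or three alike (None if absent). Round, 54 mm diameter up to 120 mm, cap 39 mm diameter from 126 to 140 mm, nozzle tip at 152 mm; half full, about 0.3 kg. The point is on its axis half-way up, 76 mm above its underside; z points up the bottle. Starts upright on the counter (z = 0), left or right of the tray
- bottle3_mid (a point): white plastic squeeze bottle with a grey cap and nozzle, one of two or three alike (None if absent). Round, 54 mm diameter up to 120 mm, cap 39 mm diameter from 126 to 140 mm, nozzle tip at 152 mm; half full, about 0.3 kg. The point is on its axis half-way up, 76 mm above its underside; z points up the bottle. Starts upright on the counter (z = 0), left or right of the tray
- jar1_mid (a point): short glass jar with a steel lid, one of two or three alike (None if absent). Round, 60 mm diameter up to 68 mm, lid 56 mm diameter, 84 mm tall; about 0.3 kg. The point is on its axis half-way up, 42 mm above its underside; z points up the jar. Starts upright on the counter (z = 0), left or right of the tray
- jar2_mid (a point): short glass jar with a steel lid, one of two or three alike (None if absent). Round, 60 mm diameter up to 68 mm, lid 56 mm diameter, 84 mm tall; about 0.3 kg. The point is on its axis half-way up, 42 mm above its underside; z points up the jar. Starts upright on the counter (z = 0), left or right of the tray
- jar3_mid (a point): short glass jar with a steel lid, one of two or three alike (None if absent). Round, 60 mm diameter up to 68 mm, lid 56 mm diameter, 84 mm tall; about 0.3 kg. The point is on its axis half-way up, 42 mm above its underside; z points up the jar. Starts upright on the counter (z = 0), left or right of the tray
- mill: wooden pepper mill, 50 mm diameter, 145 mm tall, standing among the bottles and jars; to be left alone; origin at the centre of its underside
- shaker: steel salt shaker, 46 mm diameter, 78 mm tall, standing among the bottles and jars; to be left alone; origin at the centre of its underside

How it is judged:
By the outcome, as a careful person would: the job done as asked, in the order asked, and still so for the second after the job is handed in, with the robot touching nothing.
Of bottle1, bottle2, bottle3 only 2 to 3 are there at a start; the rules pass over those that are not, and their reading is None.
Of jar1, jar2, jar3 only 2 to 3 are there at a start; the rules pass over those that are not, and their reading is None.
At some moment in a run one of bottle1, bottle2, bottle3, jar1, jar2, jar3, cup may be knocked a few centimetres aside while the robot is not near it.
It also fails if it takes over 210 s, if anything falls off the work surface, if the arm or the gripper's body presses on something with over 40 N, if the wrist force passes 120 N, or if a joint passes its speed limit or range.

### The arm

A 6-joint arm with a two-finger parallel gripper is mounted at the origin on the work surface. World frame = base frame: x ahead of the robot, y to its left, z up, the work surface at z = 0. Lengths are in m, angles in rad, forces in N, time in s.
With the tool pointing down it reaches from about 0.25 to 0.725 m from the base axis. Payload 4 kg.
Tool frame: the origin (TCP) lies between the finger pads; the fingertips stand 8 mm ahead of it and the grasp point (between the pads) lies 11 mm behind it; z points along the fingers, y is the line along which they close (so a half turn about z gives the same grasp; the last joint's range is limited). The gripper opens to 85 mm and grips with 20 to 120 N. Pads are 22 mm wide; open, the fingers measure 114 mm over their backs; the gripper's body (76 mm by 85 mm) begins 54 mm behind the grasp point. The pads swing forward as they close: fully open they stand 13 mm farther back than shut.
Start: joints at [-1.111, 0.241, 0.005, 1.335, 0, 1.571], TCP at [0.222, -0.448, 0.239] pointing down, gripper open.
Joint ranges: [-2.72, 2.72], [-1.05, 1.87], [-1.09, 1.28], [-1.99, 2.15], [-1.42, 1.44], [-3.14, 3.14]. Speed limits (rad/s): [2.79, 2.79, 3.14, 3.14, 3.14, 3.14].

### API

Orientations are given as a unit quaternion [x, y, z, w].
In Python, from workcell import status, viewer, bot gives the robot as it stands.
- The arm moves only by the tool servo_tool, never from a script. Its argument "commands" is a list of rows, each a list of 5 numbers: the finger opening in mm, from 0 to 85.4, then the shift along the tool's x, y, z in mm, then the turn about the tool's z in rad. A call has 1 to 20 rows; each row shifts and turns the commanded pose from where the row before left it, along the tool's axes as they then stand; what a row does not reach is not made up. A row lasts 1/8 s, in which the tool goes at most 62.5 mm and 10.7 degrees, less where a joint would pass 70% of its speed; a pose out of reach is approached as far as the arm can. A call is refused whole if a number of a shift passes 62.5 or a number of a turn 0.188, either way. A call with a gripper value outside its range is refused whole. The fingers move at their own pace and stop on an object; the grip force is fixed at half the most. Time passes only in rows, so rows that do not move let the fingers close. It gives the time, the measured TCP pose, the force, the opening and the grip force at its end, in the units of the state.
- status.get_obs(): the state, without advancing time (a new reading comes with each control period).
- viewer.camera(name): name is "side" or "top" or "wrist"; returns (picture, depth): 400x640x3 uint8, red, green, blue; 400x640 float32, m along the optical axis (not along the pixel's ray), 0 where there is no reading.
- viewer.get_calibration(name): a dict with "camera_matrix" (3x3 intrinsics, pixels), "distortion" ([k1, k2, p1, p2, k3] as OpenCV has them; the pictures are not rectified), "R" (3x3) and "t" (3): a world point X has camera coordinates R X + t; the wrist camera has in their place "T_tool_cam" (4x4, takes a point from camera to tool coordinates, whose origin is the TCP and whose axes are the flange's). Camera axes: x right, y down, z forward; pixel columns grow to the right and rows downward; lengths in m; the calibration is good to about 2 mm. A picture is of the moment at which its call begins: read the wrist's pose just before it. get_calibration takes no time and is no camera call.
- bot.job_done(): hands the job in; it is judged then, once.
Trained networks look in the newest picture that a camera, given by its name, has taken for a name from the list of things; names that differ only in an ending like _2 or _b are one class to them, and where a whole thing is asked for, a point or a joint stands for the part that bears it (a point fixed in the world has none). Each returns a list of dicts, best first, with "p" (0 to 1); they miss things now and then, are a little off and sometimes report something else, mostly with a low value. They report only what shows in the picture. A call takes as long as a camera call.
- viewer.masks_of(camera, label): "mask" (400x640 bool, what is visible of it) and "pixel" ([row, column] in pixels, amid what is visible of it).
- viewer.spot_point(camera, label): "pixel" ([row, column] in pixels: a listed point, or the origin of a listed thing).
The state is a dict: "clock": time; "joint_pos": joint angles; "joint_vel": joint speeds; "tau": joint torques, N m; "eef_pos": TCP position; "tool_rot": TCP orientation; "ft_force": force on the tool from outside, world axes, zero at the start; "ft_torque": the same for the moment, N m; "grip_width": finger opening in m; "grasp_force": force on a finger pad.
Only numpy, scipy, OpenCV 4.12 (cv2) and the standard library are available. Lean on these libraries where they do the work, as an engineer would, in place of code of your own. Each camera call takes 0.05 s, during which the arm holds its last target. There are 200 camera calls.

## Working session

There is one attempt and no reset: what is moved stays moved. The work goes in short steps, Python scripts to look and compute and a tool call to move; the robot and the scene stay as the last step left them, time stands still between calls to the robot, and variables do not carry over. Pictures are saved under pics/ and viewed, at most 14 in all, crops included, and the job is handed in when it is done.

Besides the shell and the picture viewer there is one more tool, called after "Call:" by a JSON object that holds its "api" and its "payload", one argument or row to a line. servo_tool: Moves the arm, as the interface text tells. Its arguments: {"type":"object","properties":{"commands":{"type":"array"}},"required":["commands"]}

```bash
ls; mkdir -p pics; cat > h.py <<'E'
import numpy as np,cv2
from workcell import status,viewer,bot
from scipy.spatial.transform import Rotation as R
def cam(n):
    o=status.get_obs(); im,d=viewer.camera(n); c=viewer.get_calibration(n)
    if n=="wrist":
        T=np.eye(4);T[:3,:3]=R.from_quat(o['tool_rot']).as_matrix();T[:3,3]=o['eef_pos']
        W=T@np.array(c['T_tool_cam'])
    else:
        W=np.eye(4);W[:3,:3]=np.array(c['R']).T;W[:3,3]=-W[:3,:3]@np.array(c['t'])
    return im,d,(np.array(c['camera_matrix']),np.array(c['distortion']),W)
def ray(cc,px):
    K,D,W=cc
    p=cv2.undistortPoints(np.array(px,float).reshape(-1,1,2)[:,:,::-1].copy(),K,D)[:,0]
    return np.c_[p,np.ones(len(p))]
def pts(cc,d,px):
    px=np.array(px).reshape(-1,2); r=ray(cc,px); z=d[px[:,0].astype(int),px[:,1].astype(int)]
    P=(r*z[:,None])@cc[2][:3,:3].T+cc[2][:3,3]
    return P[z>0]
def onz(cc,px,z):
    r=ray(cc,px)@cc[2][:3,:3].T;o=cc[2][:3,3]
    return o+r*((z-o[2])/r[:,2:3])
def save(n,im): cv2.imwrite(f'pics/{n}.png',cv2.cvtColor(im,cv2.COLOR_RGB2BGR))
E
cat > a.py <<'E'
from h import *
np.set_printoptions(precision=4,suppress=True)
o=status.get_obs();print(o['eef_pos'],o['tool_rot'],o['ft_force'])
for n in ['top','side']:
    im,d,cc=cam(n);save(n+'1',im);print(n,cc[2][:3,3],cc[2][:3,2])
    for l in ['bottle1_mid','jar1_mid','cup_mid','mill','shaker','tray','station','dishtray_floor']:
        for m in viewer.masks_of(n,l)[:5]:
            if m['p']<.3: continue
            P=pts(cc,d,np.argwhere(m['mask']));
            if len(P)<5: continue
            zt=np.percentile(P[:,2],97);Q=P[P[:,2]>zt-.006]
            print(n,l,round(m['p'],2),np.round(m['pixel']),'lo',P.min(0),'hi',P.max(0),'top',(Q.max(0)+Q.min(0))/2)
    for l in ['tray_handle','dishtray_floor','station']:
        for m in viewer.spot_point(n,l)[:2]: print(n,l,m['p'],m['pixel'],pts(cc,d,m['pixel']))
E
python3 a.py
```

```text
pics
[ 0.2216 -0.4475  0.2384] [ 0.9737  0.2279 -0.0002 -0.001 ] [ 0.183   0.4808 -0.2693]
top [ 0.3724 -0.0015  1.097 ] [ 0.1887 -0.0267 -0.9817]
top bottle1_mid 0.94 [272. 411.] lo [ 0.3474 -0.3013 -0.0017] hi [ 0.4001 -0.2501  0.1533] top [ 0.374  -0.2779  0.1458]
top bottle1_mid 0.42 [135. 310.] lo [ 0.6517 -0.139  -0.0044] hi [0.8525 0.1597 0.2298] top [0.747  0.0069 0.1379]
top jar1_mid 0.83 [174. 218.] lo [ 0.6023  0.2296 -0.0017] hi [0.6837 0.3024 0.0896] top [0.6324 0.26   0.0854]
top cup_mid 0.8 [128. 287.] lo [0.738  0.0412 0.0239] hi [0.7942 0.0937 0.1097] top [0.7661 0.0671 0.105 ]
top mill 0.73 [260. 203.] lo [ 0.3672  0.2528 -0.001 ] hi [0.4154 0.2953 0.1466] top [0.3907 0.2779 0.1423]
top shaker 0.51 [219. 208.] lo [0.4824 0.2536 0.011 ] hi [0.5268 0.2969 0.0809] top [0.5038 0.2758 0.0771]
top shaker 0.33 [130. 308.] lo [ 0.6517 -0.1393 -0.0024] hi [0.8525 0.1527 0.1031] top [0.747  0.0069 0.0742]
top tray 0.89 [133. 310.] lo [ 0.6509 -0.1462 -0.0059] hi [0.8525 0.1597 0.2266] top [0.7466 0.0069 0.1365]
top station 0.64 [ 76. 304.] lo [ 0.6509 -0.3757 -0.7499] hi [1.5
[... 1263 characters left out ...]
i [0.9529 0.1835 0.1631] top [0.7888 0.0243 0.1032]
side tray 0.53 [290. 244.] lo [0.6011 0.2053 0.0025] hi [0.6988 0.2901 0.0889] top [0.6314 0.2615 0.0849]
side station 0.72 [167. 202.] lo [ 0.65   -0.6157 -0.4516] hi [1.5957 0.1969 0.2401] top [0.8903 0.0083 0.2354]
side dishtray_floor 0.96 [132. 402.] lo [ 0.3917 -0.5493  0.0001] hi [ 0.5905 -0.2753  0.1564] top [ 0.4911 -0.4022  0.0838]
side dishtray_floor 0.49 [198. 248.] lo [ 0.65   -0.1359 -0.0005] hi [0.9418 0.184  0.2257] top [0.7887 0.024  0.1345]
side tray_handle 0.69 [206.8, 287.7] [[0.6528 0.0138 0.0555]]
side dishtray_floor 0.9 [137.9, 398.5] [[ 0.4873 -0.4378  0.0056]]
side station 0.74 [207.1, 254.1] [[0.7479 0.0262 0.0271]]
```

View pics/top1.png

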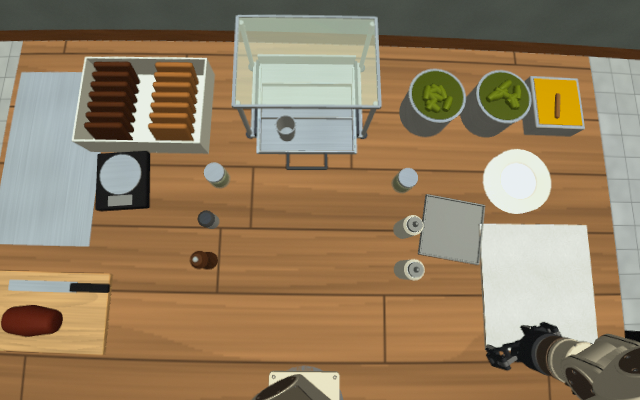

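View pics/side1.png

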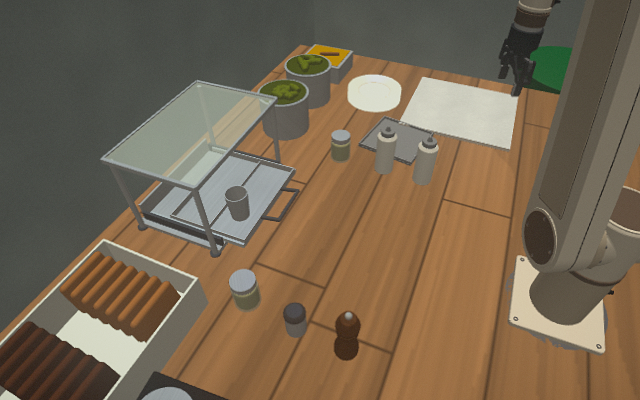

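The pictures show two bottles at top (270,414) and (226,412), and jars at (174,215) and (179,407). The shaker is at (218,207), the mill at (260,203), and the cup at (127,286) in the closed tray. The dish tray is at (229,451), slightly turned.

```bash
cat > b.py <<'E'
from h import *
np.set_printoptions(precision=4,suppress=True)
im,d,cc=cam('top')
U=pts(cc,d,[[r,c] for r in range(400) for c in range(640)])
def reg(x0,x1,y0,y1,z0,z1):
    m=(U[:,0]>x0)&(U[:,0]<x1)&(U[:,1]>y0)&(U[:,1]<y1)&(U[:,2]>z0)&(U[:,2]<z1);return U[m]
H=reg(.62,.685,-.08,.08,.03,.07);print('handle',len(H),H.min(0),H.max(0),H.mean(0))
B=H[H[:,0]<np.percentile(H[:,0],50)];print(np.polyfit(B[:,1],B[:,0],1))
G=reg(.6,1.1,-.25,.25,.215,.245);print('glass',len(G),cv2.minAreaRect(G[:,:2].astype(np.float32)))
D=reg(.36,.62,-.56,-.28,.009,.025);print('dish',len(D),cv2.minAreaRect(D[:,:2].astype(np.float32)))
E=reg(.69,.86,-.15,.15,.036,.052);print('rim',len(E),cv2.minAreaRect(E[:,:2].astype(np.float32)))
for n,q in dict(b=(.44,.54,-.32,-.22,.12,.16),b1=(.33,.42,-.33,-.22,.12,.16),j=(.58,.68,-.33,-.22,.06,.1),j2=(.58,.68,.2,.32,.06,.1)).items():
    P=reg(*q)
    if len(P): print(n,len(P),(P.max(0)+P.min(0))/2,P.max(0)-P.min(0))
E
python3 b.py
```

```text
handle 205 [ 0.6514 -0.0522  0.0442] [0.685  0.0633 0.0578] [0.6606 0.0055 0.0523]
[-0.004  0.655]
glass 13538 ((0.8896152377128601, 0.008474186062812805), (0.2595923840999603, 0.37038424611091614), 1.336026906967163)
dish 1157 ((0.4911958873271942, -0.4205676317214966), (0.2786729633808136, 0.25737932324409485), 89.9976806640625)
rim 663 ((0.7673123478889465, 0.0007601529359817505), (0.1540808230638504, 0.29973068833351135), 1.0461031198501587)
b 300 [ 0.4891 -0.2776  0.1362] [0.0528 0.0512 0.0324]
b1 310 [ 0.3728 -0.2779  0.1365] [0.0508 0.0527 0.0328]
j 363 [ 0.6275 -0.2783  0.075 ] [0.0535 0.0558 0.0299]
j2 371 [0.632  0.2599 0.0746] [0.056  0.0557 0.028 ]
```

Call:
{"api": "servo_tool", "payload": {
  "commands": [
    [60,0,0,0,-0.185],
    [60,0,0,0,-0.185],
    [60,0,0,0,-0.185],
    [60,0,0,0,-0.185],
    [60,0,0,0,-0.185],
    [60,0,0,0,-0.185],
    [60,0,0,0,0]
  ]
}}

```text
clock: 2.12
eef_pos: [0.2219, -0.4481, 0.2393]
tool_rot: [0.708, 0.706, -0.0, -0.0]
ft_force: [0.4, -0.7, -0.2]
grip_width: 0.0604
grasp_force: 0.0
```

Call:
{"api": "servo_tool", "payload": {
  "commands": [
    [40,41,39.4,0,0.004],
    [40,41,39.4,0,0],
    [40,41,39.4,0,0],
    [40,41,39.4,0,0],
    [40,41,39.4,0,0],
    [40,41,39.4,0,0],
    [40,41,39.4,0,0],
    [40,41,39.4,0,0],
    [40,41,39.4,0,0],
    [40,41,39.4,0,0],
    [40,41,39.4,0,0],
    [40,0,0,50,0],
    [40,0,0,50,0],
    [40,0,0,0,0],
    [40,0,0,0,0]
  ]
}}

```text
clock: 4.0
eef_pos: [0.6584, 0.0008, 0.1413]
tool_rot: [0.709, 0.705, 0.001, 0.001]
ft_force: [-0.0, 0.2, 1.4]
grip_width: 0.04
grasp_force: 0.0
```

Call:
{"api": "servo_tool", "payload": {
  "commands": [
    [40,3,-1.5,51,-0.025],
    [40,0,0,50,0],
    [40,0,0,0,0],
    [0,0,0,0,0],
    [0,0,0,0,0],
    [0,0,0,0,0],
    [0,0,0,0,0]
  ]
}}

```text
clock: 4.88
eef_pos: [0.6587, 0.0038, 0.0426]
tool_rot: [0.7, 0.714, 0.002, 0.003]
ft_force: [-0.5, -0.6, 6.9]
grip_width: 0.0076
grasp_force: 58.6
```

Call:
{"api": "servo_tool", "payload": {
  "commands": [
    [0,0,-4,0,0],
    [0,0,-9,0,0],
    [0,0,-14,0,0],
    [0,0,-18,0,0],
    [0,0,-20,0,0],
    [0,0,-20,0,0],
    [0,0,-20,0,0],
    [0,0,-20,0,0],
    [0,0,-20,0,0],
    [0,0,-20,0,0],
    [0,0,-18,0,0],
    [0,0,-14,0,0],
    [0,0,-9,0,0],
    [0,0,-6,0,0],
    [0,0,-5,0,0],
    [0,0,-4,0,0],
    [0,0,-3,0,0],
    [0,0,0,0,0],
    [0,0,0,0,0]
  ]
}}

```text
clock: 7.25
eef_pos: [0.4501, -0.0002, 0.0428]
tool_rot: [0.7, 0.714, 0.012, 0.012]
ft_force: [32.4, 1.9, -22.4]
grip_width: 0.0077
grasp_force: 58.3
```

Call:
{"api": "servo_tool", "payload": {
  "commands": [
    [0,0,6,0,0],
    [0,0,6,0,0],
    [0,0,0,0,0],
    [40,0,0,0,0],
    [40,0,0,0,0],
    [40,0,0,0,0],
    [40,0,0,0,0],
    [60,0,0,-50,0],
    [60,0,0,-50,0],
    [60,0,-30,-50,0],
    [60,-60,0,-30,0],
    [60,-60,0,0,0],
    [60,-60,0,0,0],
    [60,-60,0,0,0],
    [60,0,0,0,0]
  ]
}}

```text
clock: 9.12
eef_pos: [0.4181, -0.2403, 0.2156]
tool_rot: [0.702, 0.712, -0.0, -0.0]
ft_force: [-0.1, 0.9, -0.5]
grip_width: 0.06
grasp_force: 0.0
```

```bash
cat > c.py <<'E'
from h import *
import sys
np.set_printoptions(precision=4,suppress=True)
im,d,cc=cam('top');save(sys.argv[1],im)
U=pts(cc,d,[[r,c] for r in range(400) for c in range(640)])
def reg(x0,x1,y0,y1,z0,z1):
    m=(U[:,0]>x0)&(U[:,0]<x1)&(U[:,1]>y0)&(U[:,1]<y1)&(U[:,2]>z0)&(U[:,2]<z1);return U[m]
H=reg(.38,.475,-.1,.1,.03,.07)
if len(H):
    print('handle',len(H),H.min(0),H.max(0),np.median(H,0))
E=reg(.40,.72,-.16,.16,.038,.056);print('rim',len(E),cv2.minAreaRect(E[:,:2].astype(np.float32)))
F=reg(.40,.72,-.16,.16,.02,.034);print('floor',len(F),cv2.minAreaRect(F[:,:2].astype(np.float32)))
m=cv2.connectedComponents  # tall blobs via grid
g=U[(U[:,2]>.06)&(U[:,2]<.17)&(U[:,0]>.28)&(U[:,0]<.71)&(abs(U[:,1])<.56)]
I=np.zeros((500,1200),np.uint8);I[(g[:,0]*1000-250).astype(int),(g[:,1]*1000+600).astype(int)]=255
I=cv2.morphologyEx(I,cv2.MORPH_CLOSE,np.ones((7,7)))
n,lab=cv2.connectedComponents(I)
k=lab[(g[:,0]*1000-250).astype(int),(g[:,1]*1000+600).astype(int)]
for i in range(1,n):
    P=g[k==i]
    if len(P)>40:
        zt=np.percentile(P[:,2],95);Q=P[P[:,2]>zt-.012];c,r=cv2.minEnclosingCircle(Q[:,:2].astype(np.float32))
        print('blob',len(P),'bbox',(P.max(0)+P.min(0))/2,'size',(P.max(0)-P.min(0))[:2],'ztop',round(zt,3),'topcirc',np.round(c,4),round(r,3))
E
python3 c.py top2
```

```text
handle 212 [ 0.4446 -0.0569  0.0431] [0.4748 0.0599 0.0598] [0.451  0.004  0.0525]
rim 1005 ((0.5821903944015503, 0.003391742706298828), (0.27410173416137695, 0.2903473973274231), 0.6937512159347534)
floor 6388 ((0.6094112396240234, 0.003308922052383423), (0.21844543516635895, 0.293362557888031), 1.0264384746551514)
blob 164 bbox [ 0.3726 -0.2608  0.1009] size [0.0478 0.0208] ztop 0.134 topcirc [ 0.3714 -0.2668] 0.022
blob 293 bbox [0.3917 0.2769 0.1045] size [0.0441 0.0443] ztop 0.142 topcirc [0.3898 0.277 ] 0.015
blob 172 bbox [ 0.4915 -0.2682  0.1011] size [0.0486 0.0339] ztop 0.136 topcirc [ 0.495  -0.2634] 0.018
blob 226 bbox [0.5045 0.276  0.0707] size [0.0444 0.0437] ztop 0.079 topcirc [0.5042 0.2766] 0.023
blob 154 bbox [0.5644 0.0621 0.0845] size [0.0467 0.0541] ztop 0.107 topcirc [0.5607 0.0625] 0.029
blob 360 bbox [ 0.6273 -0.2783  0.074 ] size [0.054  0.0551] ztop 0.086 topcirc [ 0.6288 -0.2794] 0.029
blob 380 bbox [0.6321 0.258  0.0745] size [0.0555 0.0575] ztop 0.086 topcirc [0.6326 0.2602] 0.028
blob 349 bbox [0.7085 0.4407 0.0825] size [0.0031 0.2371] ztop 0.101 topcirc [0.7095 0.4407] 0.119
```

View pics/top2.png

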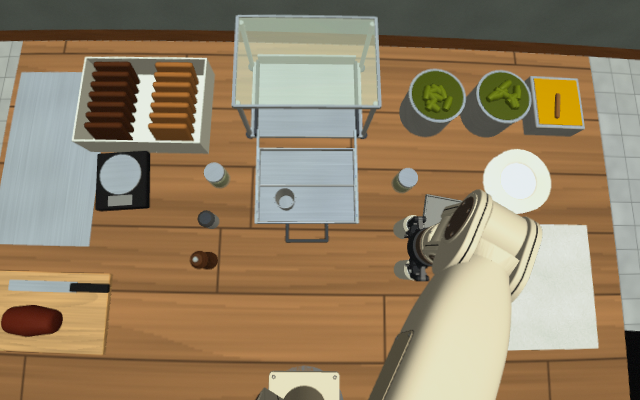

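The tray is out at its stop: the handle is at x≈0.450 and the guard edge at 0.765, so it started slightly out. Next is the cup.

Call:
{"api": "servo_tool", "payload": {
  "commands": [
    [85,50.5,23.8,0,0],
    [85,50.5,23.8,0,0],
    [85,50.5,23.8,0,0],
    [85,50.5,23.8,0,0],
    [85,50.5,23.8,0,0],
    [85,50.5,23.8,0,0],
    [85,0,0,30,0],
    [85,0,0,0,0],
    [85,0,0,0,0]
  ]
}}

```text
clock: 10.3
eef_pos: [0.5548, 0.0695, 0.1869]
tool_rot: [0.7, 0.714, -0.0, -0.0]
ft_force: [-0.1, -0.6, 0.1]
grip_width: 0.085
grasp_force: 0.0
```

```bash
python3 - <<'E'
from h import *
im,d,cc=cam('wrist');save('w1',im)
for m in viewer.masks_of('wrist','cup_mid')[:2]:
    P=pts(cc,d,np.argwhere(m['mask']));Q=P[(P[:,2]>.1)&(P[:,2]<.112)];print(m['p'],cv2.minEnclosingCircle(Q[:,:2].astype(np.float32)),len(Q))
E
```

```text
0.96 ((0.559388279914856, 0.061193663626909256), 0.0292190033942461) 982
```

Call:
{"api": "servo_tool", "payload": {
  "commands": [
    [85,-8,5,39,0],
    [85,0,0,40,0],
    [85,0,0,40,0],
    [85,0,0,0,0],
    [30,0,0,0,0],
    [30,0,0,0,0],
    [30,0,0,0,0],
    [30,0,0,0,0],
    [30,0,0,-40,0],
    [30,0,0,-45,0],
    [30,0,0,-45,0],
    [30,0,0,0,0]
  ]
}}

```text
clock: 11.9
eef_pos: [0.5638, 0.0615, 0.2032]
tool_rot: [0.7, 0.714, 0.004, 0.004]
ft_force: [-0.0, 0.3, -1.4]
grip_width: 0.0558
grasp_force: 63.7
```

Call:
{"api": "servo_tool", "payload": {
  "commands": [
    [30,0,0,-40,0],
    [30,-50,-8.4,0,0],
    [30,-50,-8.4,0,0],
    [30,-50,-8.4,0,0],
    [30,-50,-8.4,0,0],
    [30,-50,-8.4,0,0],
    [30,-50,-8.4,0,0],
    [30,-50,-8.4,0,0],
    [30,-50,-8.4,0,0],
    [30,-50,-8.4,0,0],
    [30,-50,-8.4,0,0],
    [30,0,0,40,0],
    [30,0,0,40,0],
    [30,0,0,40,0],
    [30,0,0,40,0],
    [30,0,0,20,0],
    [30,0,0,0,0]
  ]
}}

```text
clock: 14.02
eef_pos: [0.4848, -0.4388, 0.0543]
tool_rot: [0.7, 0.714, -0.0, -0.003]
ft_force: [0.0, -0.1, -1.5]
grip_width: 0.0557
grasp_force: 63.8
```

Call:
{"api": "servo_tool", "payload": {
  "commands": [
    [30,0,0,4,0],
    [30,0,0,3,0],
    [30,0,0,2,0],
    [30,0,0,0,0]
  ]
}}

```text
clock: 14.52
eef_pos: [0.4866, -0.4405, 0.0486]
tool_rot: [0.7, 0.714, -0.0, 0.0]
ft_force: [0.0, 0.4, -1.5]
grip_width: 0.0557
grasp_force: 63.8
```

Call:
{"api": "servo_tool", "payload": {
  "commands": [
    [30,0,0,1.5,0],
    [30,0,0,1.5,0],
    [30,0,0,0,0],
    [30,0,0,0,0]
  ]
}}

```text
clock: 15.02
eef_pos: [0.4868, -0.4412, 0.0475]
tool_rot: [0.7, 0.714, -0.0, 0.001]
ft_force: [-2.8, 1.2, 7.2]
grip_width: 0.0556
grasp_force: 63.9
```

Call:
{"api": "servo_tool", "payload": {
  "commands": [
    [70,0,0,-0.5,0],
    [80,0,0,0,0],
    [80,0,0,0,0],
    [80,0,0,0,0],
    [80,0,0,-50,0],
    [80,0,0,-50,0],
    [80,0,0,-55,0],
    [80,0,0,-55,0],
    [80,55,0,0,0],
    [80,55,0,0,0],
    [80,53,0,0,0],
    [80,0,0,0,0],
    [80,0,0,0,0]
  ]
}}

```text
clock: 16.65
eef_pos: [0.4836, -0.2777, 0.2561]
tool_rot: [0.7, 0.714, -0.0, 0.001]
ft_force: [-0.6, -0.5, -1.4]
grip_width: 0.0802
grasp_force: 0.0
```

```bash
cat > w.py <<'E'
from h import *
import sys
np.set_printoptions(precision=4,suppress=True)
o=status.get_obs();e=o['eef_pos'];M=R.from_quat(o['tool_rot']).as_matrix();print(o['clock'],e)
im,d,cc=cam('wrist')
if len(sys.argv)>2: save(sys.argv[2],im)
for l in sys.argv[1].split(','):
    for m in viewer.masks_of('wrist',l)[:4]:
        P=pts(cc,d,np.argwhere(m['mask']))
        if m['p']<.3 or len(P)<30: continue
        # drop the fingers: keep the main blob, top band
        lo,hi={'b':(.09,.155),'j':(.055,.125),'c':(.06,.12)}.get(l[0],(.0,.2))
        Q=P[(P[:,2]>lo)&(P[:,2]<hi)]
        if len(Q)<30: continue
        zt=np.percentile(Q[:,2],95);B=Q[Q[:,2]>zt-.015]
        c,r=cv2.minEnclosingCircle(B[:,:2].astype(np.float32));bb=(np.percentile(Q,1,0)+np.percentile(Q,99,0))/2
        p=np.array([*c,e[2]])
        print(l,round(m['p'],2),'ztop',round(zt,4),'topc',np.array(c),round(r,4),'bbox',bb,'tool shift mm',(M.T@(p-np.array(e)))[:2]*1000)
E
python3 w.py bottle1_mid w2
```

```text
16.65 [ 0.4836 -0.2777  0.2561]
bottle1_mid 0.81 ztop 0.1422 topc [ 0.375  -0.2775] 0.0196 bbox [ 0.3787 -0.2756  0.1207] tool shift mm [   2.3893 -108.6027]
```

View pics/w2.png

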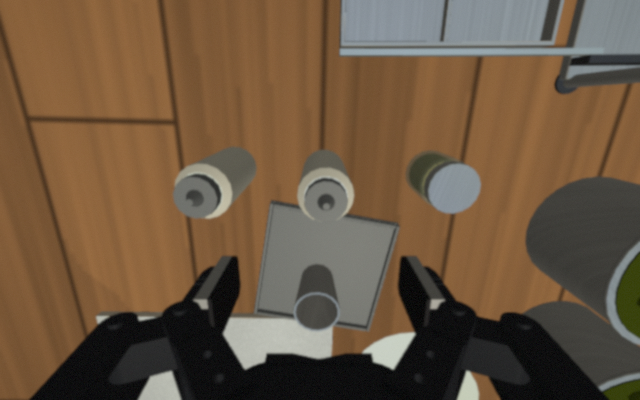

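The wrist picture shows the cup standing on the dish tray at (308,317), bottles at (195,202) and (198,327), and a jar at (187,453).

```bash
python3 - <<'E'
from h import *
im,d,cc=cam('wrist')
for px,z in [((197,326),.14),((203,326),.152),((195,197),.14)]:
    print(onz(cc,[px],z), pts(cc,d,[px]))
E
```

```text
[[ 0.48997601 -0.27514941  0.14      ]] [[ 0.48983477 -0.27382081  0.14431088]]
[[ 0.48972098 -0.27669169  0.152     ]] [[ 0.48980984 -0.27757196  0.14933557]]
[[ 0.3779958  -0.27539297  0.14      ]] [[ 0.37950018 -0.2742809   0.14359687]]
```

Call:
{"api": "servo_tool", "payload": {
  "commands": [
    [84,1,6,40,0],
    [84,0,0,40,0],
    [84,0,0,40,0],
    [84,0,0,30,0],
    [84,0,0,9,0],
    [84,0,0,0,0],
    [30,0,0,0,0],
    [30,0,0,0,0],
    [30,0,0,0,0],
    [30,0,0,0,0]
  ]
}}

```text
clock: 18.05
eef_pos: [0.4903, -0.2772, 0.0987]
tool_rot: [0.7, 0.714, 0.0, 0.002]
ft_force: [-2.4, -1.0, 5.5]
grip_width: 0.0523
grasp_force: 63.6
```

Call:
{"api": "servo_tool", "payload": {
  "commands": [
    [30,0,0,-20,0],
    [30,0,0,-35,0],
    [30,0,0,-35,0],
    [30,0,0,-10,0],
    [30,20,11,0,0],
    [30,40,21.5,0,0],
    [30,44,23.6,0,0],
    [30,44,23.6,0,0],
    [30,44,23.6,0,0],
    [30,44,23.6,0,0],
    [30,44,23.6,0,0],
    [30,34,18.2,0,0],
    [30,20,11,0,0],
    [30,0,0,0,0],
    [30,0,0,25,0],
    [30,0,0,25,0],
    [30,0,0,12,0],
    [30,0,0,0,0]
  ]
}}

```text
clock: 20.3
eef_pos: [0.661, 0.0604, 0.1331]
tool_rot: [0.7, 0.714, -0.001, -0.001]
ft_force: [-0.1, -0.1, -2.8]
grip_width: 0.0524
grasp_force: 64.1
```

Call:
{"api": "servo_tool", "payload": {
  "commands": [
    [30,0,2,1.5,0],
    [30,0,0,1.5,0],
    [30,0,0,1.5,0],
    [30,0,0,1,0],
    [30,0,0,0,0],
    [30,0,0,0,0]
  ]
}}

```text
clock: 21.05
eef_pos: [0.6642, 0.0612, 0.1293]
tool_rot: [0.7, 0.714, 0.0, 0.0]
ft_force: [-0.0, -0.1, -2.7]
grip_width: 0.0522
grasp_force: 64.1
```

Call:
{"api": "servo_tool", "payload": {
  "commands": [
    [30,0,0,1,0],
    [30,0,0,1,0],
    [30,0,0,0.5,0],
    [30,0,0,0.5,0],
    [30,0,0,0,0],
    [30,0,0,0,0]
  ]
}}

```text
clock: 21.8
eef_pos: [0.6642, 0.0612, 0.1268]
tool_rot: [0.7, 0.714, 0.0, 0.0]
ft_force: [-2.1, -0.2, 1.6]
grip_width: 0.0523
grasp_force: 64.3
```

Call:
{"api": "servo_tool", "payload": {
  "commands": [
    [70,0,0,0,0],
    [84,0,0,0,0],
    [84,0,0,0,0],
    [84,0,0,-20,0],
    [84,0,0,-45,0],
    [84,0,0,-48,0],
    [84,-41.5,-37,0,0],
    [84,-41.5,-37,0,0],
    [84,-41.5,-37,0,0],
    [84,-41.5,-37,0,0],
    [84,-41.5,-37,0,0],
    [84,-41.5,-37,0,0],
    [84,-41.5,-37,0,0],
    [84,-41.5,-37,0,0],
    [84,0,0,0,0],
    [84,0,0,0,0]
  ]
}}

```text
clock: 23.8
eef_pos: [0.3751, -0.2768, 0.2395]
tool_rot: [0.7, 0.714, 0.0, 0.0]
ft_force: [0.8, 0.4, -0.5]
grip_width: 0.0841
grasp_force: 0.0
```

```bash
python3 w.py bottle1_mid w3;python3 c.py top3
```

```text
23.8 [ 0.3751 -0.2768  0.2395]
bottle1_mid 0.94 ztop 0.1429 topc [ 0.3746 -0.2775] 0.0195 bbox [ 0.3747 -0.2733  0.1213] tool shift mm [-0.766  -0.4843]
handle 174 [ 0.4471 -0.0568  0.0435] [0.4744 0.0599 0.061 ] [0.4525 0.0013 0.0532]
rim 972 ((0.5835220217704773, 0.0031806528568267822), (0.2725067138671875, 0.2910255491733551), 0.1546570211648941)
floor 6150 ((0.6090106964111328, 0.0035364925861358643), (0.22065889835357666, 0.29335182905197144), 0.29597678780555725)
blob 453 bbox [ 0.3741 -0.2775  0.107 ] size [0.0544 0.0544] ztop 0.142 topcirc [ 0.374  -0.2777] 0.02
blob 292 bbox [0.3917 0.2773 0.1054] size [0.044  0.0437] ztop 0.141 topcirc [0.3907 0.2779] 0.016
blob 62 bbox [ 0.4769 -0.4305  0.073 ] size [0.0399 0.0384] ztop 0.083 topcirc [ 0.4763 -0.4312] 0.027
blob 120 bbox [ 0.4864 -0.4465  0.0726] size [0.0527 0.0464] ztop 0.083 topcirc [ 0.4852 -0.4422] 0.029
blob 221 bbox [0.5048 0.2758 0.0728] size [0.0449 0.0438] ztop 0.078 topcirc [0.504  0.2767] 0.023
blob 360 bbox [ 0.6273 -0.2782  0.0753] size [0.0539 0.0554] ztop 0.086 topcirc [ 0.6286 -0.279 ] 0.029
blob 373 bbox [0.6322 0.2592 0.0747] size [0.0557 0.0547] ztop 0.086 topcirc [0.6324 0.2598] 0.028
blob 443 bbox [0.6626 0.0603 0.1152] size [0.0521 0.0526] ztop 0.169 topcirc [0.6633 0.0592] 0.02
blob 340 bbox [0.7085 0.4385 0.0816] size [0.0029 0.2398] ztop 0.1 topcirc [0.7088 0.4376] 0.119
```

View pics/top3.png

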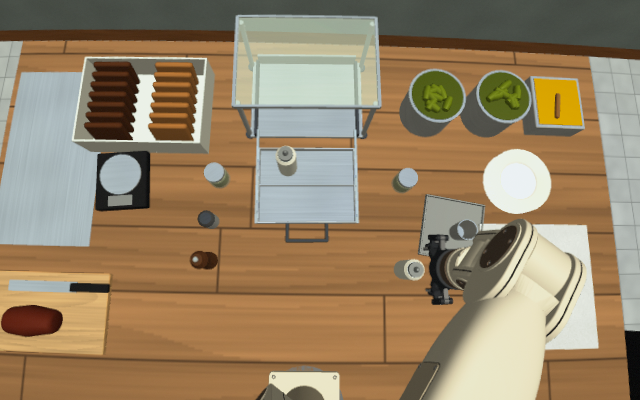

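Bottle 2 stands behind the rib at top (157,286), and the cup is in the dish tray. Now bottle 1.

Call:
{"api": "servo_tool", "payload": {
  "commands": [
    [84,-0.5,-0.5,40,0],
    [84,0,0,40,0],
    [84,0,0,40,0],
    [84,0,0,22,0],
    [84,0,0,0,0],
    [30,0,0,0,0],
    [30,0,0,0,0],
    [30,0,0,0,0],
    [30,0,0,0,0]
  ]
}}

```text
clock: 25.08
eef_pos: [0.3755, -0.2778, 0.099]
tool_rot: [0.7, 0.714, 0.0, 0.002]
ft_force: [0.2, 0.6, 6.0]
grip_width: 0.0525
grasp_force: 62.5
```

Call:
{"api": "servo_tool", "payload": {
  "commands": [
    [30,0,0,-20,0],
    [30,0,0,-35,0],
    [30,0,0,-35,0],
    [30,0,0,-10,0],
    [30,13,17.6,0,0],
    [30,26,35.3,0,0],
    [30,30.4,41.2,0,0],
    [30,30.4,41.2,0,0],
    [30,30.4,41.2,0,0],
    [30,30.4,41.2,0,0],
    [30,26,35.3,0,0],
    [30,19.6,26.5,0,0],
    [30,10.9,14.7,0,0],
    [30,0,0,0,0],
    [30,0,0,25,0],
    [30,0,0,25,0],
    [30,0,0,13,0],
    [30,0,0,2,0],
    [30,0,0,0,0]
  ]
}}

```text
clock: 27.45
eef_pos: [0.6645, -0.0545, 0.133]
tool_rot: [0.7, 0.714, 0.0, 0.0]
ft_force: [0.8, -0.6, -3.2]
grip_width: 0.0525
grasp_force: 64.6
```

Call:
{"api": "servo_tool", "payload": {
  "commands": [
    [30,0,0,1.5,0],
    [30,0,0,1.5,0],
    [30,0,0,1,0],
    [30,0,0,0.5,0],
    [30,0,0,0.5,0],
    [30,0,0,0.5,0],
    [30,0,0,0,0],
    [30,0,0,0,0]
  ]
}}

```text
clock: 28.45
eef_pos: [0.6642, -0.0542, 0.1272]
tool_rot: [0.7, 0.714, 0.0, 0.0]
ft_force: [-1.3, -0.1, 0.0]
grip_width: 0.052
grasp_force: 64.6
```

Call:
{"api": "servo_tool", "payload": {
  "commands": [
    [30,0,0,0.5,0],
    [30,0,0,0,0],
    [70,0,0,0,0],
    [84,0,0,0,0],
    [84,0,0,0,0],
    [84,0,0,-20,0],
    [84,0,0,-45,0],
    [84,0,0,-45,0],
    [84,-45,-8,0,0],
    [84,-45,-8,0,0],
    [84,-45,-8,0,0],
    [84,-45,-8,0,0],
    [84,-44,-8,0,0],
    [84,0,0,0,0],
    [84,0,0,0,0]
  ]
}}

```text
clock: 30.32
eef_pos: [0.6287, -0.2789, 0.236]
tool_rot: [0.7, 0.714, 0.0, -0.0]
ft_force: [0.2, -0.0, -0.4]
grip_width: 0.0841
grasp_force: 0.0
```

```bash
python3 w.py jar1_mid w4;python3 c.py top4 | grep -v floor
```

```text
30.325 [ 0.6287 -0.2789  0.236 ]
handle 177 [ 0.447  -0.057   0.0436] [0.4745 0.0599 0.0608] [0.4526 0.0013 0.0531]
rim 973 ((0.5837619304656982, 0.003400281071662903), (0.2730867564678192, 0.2911587953567505), 0.21067416667938232)
blob 294 bbox [0.3917 0.2765 0.1054] size [0.044  0.0426] ztop 0.143 topcirc [0.3908 0.278 ] 0.014
blob 224 bbox [0.5047 0.2761 0.0711] size [0.0447 0.0444] ztop 0.078 topcirc [0.5042 0.2769] 0.023
blob 359 bbox [ 0.6276 -0.2784  0.0744] size [0.0536 0.0558] ztop 0.086 topcirc [ 0.6288 -0.279 ] 0.028
blob 375 bbox [0.6319 0.2596 0.0742] size [0.0563 0.0554] ztop 0.087 topcirc [0.6321 0.2601] 0.028
blob 433 bbox [ 0.6614 -0.0526  0.115 ] size [0.0512 0.0524] ztop 0.169 topcirc [ 0.6628 -0.0536] 0.02
blob 439 bbox [0.6624 0.0603 0.1154] size [0.052 0.053] ztop 0.169 topcirc [0.6637 0.0606] 0.02
blob 349 bbox [0.7084 0.438  0.0823] size [0.0032 0.2427] ztop 0.1 topcirc [0.709 0.438] 0.121
```

```bash
python3 - <<'E'
from h import *
im,d,cc=cam('top')
U=pts(cc,d,[[r,c] for r in range(60,160) for c in range(370,500)])
g=U[(U[:,1]<-.2)&(U[:,1]>-.42)&(U[:,2]>.01)&(U[:,0]>.66)]
for z in (.02,.05,.08,.11,.14,.17):
    s=g[(g[:,2]>z)&(g[:,2]<z+.03)]
    if len(s): print(z,s[:,0].min(),s[:,1].min(),s[:,1].max())
E
```

```text
0.02 0.7763818030106615 -0.34574091716851374 -0.28022001554330794
0.05 0.7789588535996907 -0.34357965561349096 -0.28017945762769847
0.08 0.7821312336885407 -0.33016978987995693 -0.28040546789653914
0.11 0.7794656709108432 -0.4198780153513914 -0.27742726520439837
0.14 0.8010290728658958 -0.3961593062503293 -0.31410719116323044
```

Call:
{"api": "servo_tool", "payload": {
  "commands": [
    [85,0,0,45,0],
    [85,0,0,45,0],
    [85,0,0,45,0],
    [85,0,0,40,0],
    [85,0,0,24,0],
    [85,0,0,0,0],
    [30,0,0,0,0],
    [30,0,0,0,0],
    [30,0,0,0,0],
    [30,0,0,0,0]
  ]
}}

```text
clock: 31.78
eef_pos: [0.6303, -0.2795, 0.0399]
tool_rot: [0.7, 0.714, 0.001, 0.002]
ft_force: [0.4, -0.4, 6.6]
grip_width: 0.0588
grasp_force: 65.8
```

Call:
{"api": "servo_tool", "payload": {
  "commands": [
    [30,0,0,-20,0],
    [30,0,0,-35,0],
    [30,0,0,-35,0],
    [30,0,0,-10,0],
    [30,17.7,-5.7,0,0],
    [30,37.6,-12,0,0],
    [30,45,-14,0,0],
    [30,45,-14,0,0],
    [30,38,-12,0,0],
    [30,25,-8,0,0],
    [30,12.7,-5,0,0],
    [30,0,0,0,0],
    [30,0,0,25,0],
    [30,0,0,25,0],
    [30,0,0,13,0],
    [30,0,0,2,0],
    [30,0,0,0,0]
  ]
}}

```text
clock: 33.9
eef_pos: [0.5543, -0.0599, 0.0728]
tool_rot: [0.7, 0.714, 0.0, 0.0]
ft_force: [-0.3, -0.2, -2.1]
grip_width: 0.0586
grasp_force: 65.2
```

Call:
{"api": "servo_tool", "payload": {
  "commands": [
    [30,0,1,1.5,0],
    [30,0,0,1,0],
    [30,0,0,0.7,0],
    [30,0,0,0.5,0],
    [30,0,0,0.5,0],
    [30,0,0,0.5,0],
    [30,0,0,0,0],
    [30,0,0,0,0]
  ]
}}

```text
clock: 34.9
eef_pos: [0.5546, -0.0594, 0.0679]
tool_rot: [0.7, 0.714, 0.0, 0.0]
ft_force: [-1.7, 0.8, 1.5]
grip_width: 0.0586
grasp_force: 65.4
```

Call:
{"api": "servo_tool", "payload": {
  "commands": [
    [65,0,0,0,0],
    [78,0,0,0,0],
    [78,0,0,0,0],
    [78,0,0,-30,0],
    [78,0,0,-50,0],
    [85,0,0,-50,0],
    [85,0,0,-40,0],
    [85,45.4,12,0,0],
    [85,45.4,12,0,0],
    [85,45.4,12,0,0],
    [85,45.4,12,0,0],
    [85,45.4,12,0,0],
    [85,45.4,12,0,0],
    [85,45.4,12,0,0],
    [85,0,0,0,0],
    [85,0,0,0,0]
  ]
}}

```text
clock: 36.9
eef_pos: [0.632, 0.2599, 0.237]
tool_rot: [0.7, 0.714, -0.001, 0.0]
ft_force: [0.2, 0.2, -0.4]
grip_width: 0.085
grasp_force: 0.0
```

```bash
python3 w.py jar1_mid w5;python3 c.py top5 | grep -v floor
```

```text
36.9 [0.632  0.2599 0.237 ]
jar1_mid 0.98 ztop 0.0829 topc [0.6325 0.2611] 0.0279 bbox [0.6325 0.2624 0.0702] tool shift mm [1.2258 0.4546]
jar1_mid 0.55 ztop 0.1193 topc [0.7737 0.1784] 0.007 bbox [0.8894 0.1079 0.0894] tool shift mm [-84.3182 139.956 ]
handle 177 [ 0.4469 -0.0568  0.0435] [0.4749 0.0599 0.0585] [0.4528 0.0039 0.0528]
rim 989 ((0.5833579301834106, 0.004172682762145996), (0.27250584959983826, 0.289103627204895), 0.13060052692890167)
blob 115 bbox [ 0.488  -0.4463  0.0732] size [0.0496 0.046 ] ztop 0.084 topcirc [ 0.4852 -0.4419] 0.029
blob 42 bbox [ 0.4821 -0.4155  0.073 ] size [0.0337 0.0085] ztop 0.083 topcirc [ 0.4821 -0.4177] 0.017
blob 419 bbox [ 0.5527 -0.058   0.0882] size [0.0564 0.0571] ztop 0.114 topcirc [ 0.5545 -0.0592] 0.028
blob 369 bbox [0.6324 0.2593 0.0751] size [0.0562 0.0551] ztop 0.086 topcirc [0.6326 0.2598] 0.028
blob 437 bbox [ 0.6619 -0.0525  0.1151] size [0.052  0.0525] ztop 0.169 topcirc [ 0.6628 -0.0529] 0.02
blob 441 bbox [0.6608 0.0605 0.1153] size [0.0484 0.0531] ztop 0.169 topcirc [0.6619 0.0595] 0.022
```

View pics/top5.png

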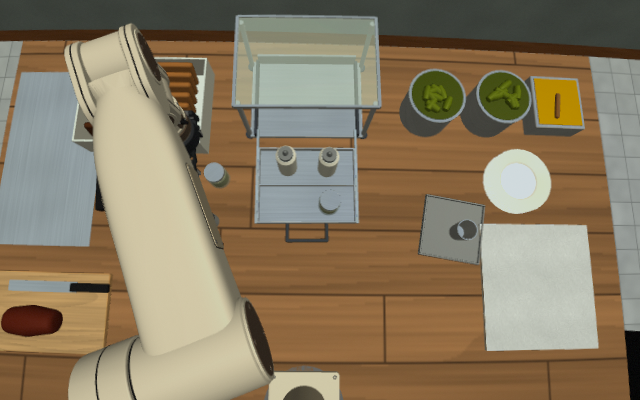

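```bash
python3 - <<'E'
from h import *
print(np.round(viewer.get_calibration('wrist')['T_tool_cam'],3))
im,d,cc=cam('top')
U=pts(cc,d,[[r,c] for r in range(400) for c in range(300)])
g=U[(U[:,0]>.55)&(U[:,1]>.3)&(U[:,1]<.6)&(U[:,2]>.02)&(U[:,2]<.14)&(U[:,0]<.8)];print(g.min(0),g.max(0))
E
```

```text
[[-0.    -0.951 -0.31   0.08 ]
 [ 1.    -0.     0.001 -0.   ]
 [-0.001 -0.31   0.951 -0.133]
 [ 0.     0.     0.     1.   ]]
[0.55006159 0.3000098  0.02034703] [0.79971968 0.59974419 0.11479559]
```

Call:
{"api": "servo_tool", "payload": {
  "commands": [
    [85,0.6,0.5,45,0],
    [85,0,0,45,0],
    [85,0,0,45,0],
    [85,0,0,40,0],
    [85,0,0,24.5,0],
    [85,0,0,0,0],
    [30,0,0,0,0],
    [30,0,0,0,0],
    [30,0,0,0,0],
    [30,0,0,0,0]
  ]
}}

```text
clock: 38.35
eef_pos: [0.6342, 0.261, 0.0408]
tool_rot: [0.7, 0.714, 0.002, 0.001]
ft_force: [0.8, -0.6, 6.1]
grip_width: 0.0585
grasp_force: 66.1
```

Call:
{"api": "servo_tool", "payload": {
  "commands": [
    [30,0,0,-20,0],
    [30,0,0,-35,0],
    [30,0,0,-35,0],
    [30,0,0,-10,0],
    [30,-16,-6.6,0,0],
    [30,-34,-14.1,0,0],
    [30,-40,-16.6,0,0],
    [30,-40,-16.6,0,0],
    [30,-34,-14.1,0,0],
    [30,-23.4,-10,0,0],
    [30,-12,-5,0,0],
    [30,0,0,0,0],
    [30,0,0,25,0],
    [30,0,0,25,0],
    [30,0,0,13,0],
    [30,0,0,3,0],
    [30,0,0,0,0]
  ]
}}

```text
clock: 40.48
eef_pos: [0.5544, 0.06, 0.0725]
tool_rot: [0.7, 0.714, 0.0, 0.0]
ft_force: [-0.2, -0.7, -4.1]
grip_width: 0.0586
grasp_force: 65.6
```

Call:
{"api": "servo_tool", "payload": {
  "commands": [
    [30,0,0.5,1.5,0],
    [30,0,0,0.8,0],
    [30,0,0,0.5,0],
    [30,0,0,0.5,0],
    [30,0,0,0.3,0],
    [30,0,0,0,0],
    [30,0,0,0,0]
  ]
}}

```text
clock: 41.35
eef_pos: [0.5543, 0.0595, 0.0688]
tool_rot: [0.7, 0.714, 0.0, 0.0]
ft_force: [-1.8, -0.0, 0.3]
grip_width: 0.0585
grasp_force: 65.8
```

Call:
{"api": "servo_tool", "payload": {
  "commands": [
    [30,0,0,0.4,0],
    [30,0,0,0,0],
    [65,0,0,0,0],
    [78,0,0,0,0],
    [78,0,0,0,0],
    [78,0,0,-30,0],
    [78,0,0,-50,0],
    [60,0,0,-50,0],
    [40,0,0,-20,0],
    [40,-18.4,-35,0,0],
    [40,-18.5,-35,0,0],
    [40,-18.5,-35.7,0,0],
    [40,0,0,0,0],
    [40,0,0,0,0]
  ]
}}

```text
clock: 43.1
eef_pos: [0.4505, 0.0022, 0.2185]
tool_rot: [0.7, 0.714, 0.001, 0.001]
ft_force: [0.7, 0.4, -0.0]
grip_width: 0.0397
grasp_force: 0.0
```

```bash
python3 c.py top6 | grep -v floor; python3 - <<'E'
from h import *
im,d,cc=cam('wrist');save('w6',im)
im,d,cc=cam('side');save('s6',im)
E
```

```text
rim 472 ((0.6112416982650757, 0.003545016050338745), (0.22024694085121155, 0.291238009929657), 0.9418506026268005)
blob 294 bbox [0.3916 0.2766 0.1047] size [0.0439 0.0443] ztop 0.141 topcirc [0.3911 0.2776] 0.015
blob 59 bbox [ 0.482  -0.4194  0.0733] size [0.0444 0.0162] ztop 0.084 topcirc [ 0.482  -0.4238] 0.023
blob 116 bbox [ 0.4866 -0.4465  0.0733] size [0.0526 0.046 ] ztop 0.084 topcirc [ 0.4845 -0.4413] 0.029
blob 226 bbox [0.5046 0.2761 0.0704] size [0.0442 0.0448] ztop 0.078 topcirc [0.5044 0.2768] 0.023
blob 424 bbox [ 0.662  -0.0526  0.1166] size [0.0517 0.0524] ztop 0.169 topcirc [ 0.6637 -0.0525] 0.02
blob 443 bbox [0.6627 0.0602 0.1154] size [0.0512 0.0527] ztop 0.169 topcirc [0.6627 0.0609] 0.021
blob 365 bbox [0.7085 0.4363 0.0821] size [0.0029 0.2467] ztop 0.101 topcirc [0.7086 0.4369] 0.119
```

View pics/s6.png

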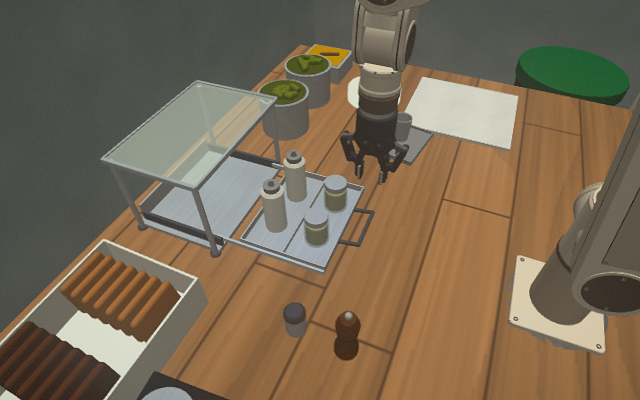

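View pics/top6.png

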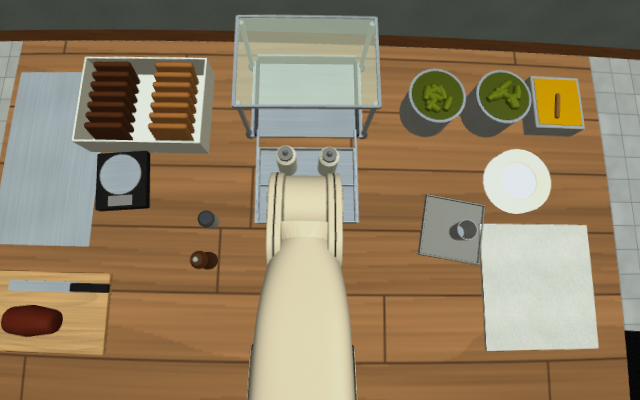

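Side picture: both bottles stand behind the rib at (205,272) and (175,295), and both jars in front at (227,316) and (192,336). The cup, mill and shaker are in place. Now the handle.

Call:
{"api": "servo_tool", "payload": {
  "commands": [
    [40,0,1,45,0],
    [40,0,0,45,0],
    [40,0,0,45,0],
    [40,0,0,42,0],
    [40,0,0,0,0],
    [0,0,0,0,0],
    [0,0,0,0,0],
    [0,0,0,0,0],
    [0,0,0,0,0]
  ]
}}

```text
clock: 44.38
eef_pos: [0.4522, 0.0023, 0.0428]
tool_rot: [0.7, 0.714, 0.001, 0.001]
ft_force: [-1.0, 0.5, 6.2]
grip_width: 0.0078
grasp_force: 58.9
```

Call:
{"api": "servo_tool", "payload": {
  "commands": [
    [0,0,2,0,0],
    [0,0,4,0,0],
    [0,0,6,0,0],
    [0,0,8,0,0],
    [0,0,10,0,0],
    [0,0,12,0,0],
    [0,0,12,0,0],
    [0,0,12,0,0],
    [0,0,12,0,0],
    [0,0,12,0,0],
    [0,0,12,0,0],
    [0,0,12,0,0],
    [0,0,12,0,0],
    [0,0,12,0,0],
    [0,0,12,0,0],
    [0,0,12,0,0],
    [0,0,12,0,0],
    [0,0,10,0,0],
    [0,0,8,0,0],
    [0,0,6,0,0]
  ]
}}

```text
clock: 46.88
eef_pos: [0.6494, 0.0061, 0.0429]
tool_rot: [0.7, 0.714, 0.001, 0.001]
ft_force: [-3.7, 0.3, 5.7]
grip_width: 0.0076
grasp_force: 58.9
```

Call:
{"api": "servo_tool", "payload": {
  "commands": [
    [0,0,4,0,0],
    [0,0,3,0,0],
    [0,0,2.5,0,0],
    [0,0,2,0,0],
    [0,0,2,0,0],
    [0,0,2,0,0],
    [0,0,2,0,0],
    [0,0,1.5,0,0],
    [0,0,1,0,0],
    [0,0,0,0,0]
  ]
}}

```text
clock: 48.12
eef_pos: [0.6692, 0.0064, 0.0429]
tool_rot: [0.7, 0.714, 0.001, 0.001]
ft_force: [-1.0, 0.5, 5.3]
grip_width: 0.008
grasp_force: 58.9
```

Call:
{"api": "servo_tool", "payload": {
  "commands": [
    [0,0,1,0,0],
    [0,0,1,0,0],
    [0,0,1,0,0],
    [0,0,1,0,0],
    [0,0,1,0,0],
    [0,0,0,0,0]
  ]
}}

```text
clock: 48.88
eef_pos: [0.6702, 0.0064, 0.0428]
tool_rot: [0.7, 0.714, -0.002, -0.002]
ft_force: [-12.3, 0.9, 12.9]
grip_width: 0.0075
grasp_force: 59.8
```

Call:
{"api": "servo_tool", "payload": {
  "commands": [
    [0,0,1,0,0],
    [0,0,-1,0,0],
    [0,0,-1,0,0],
    [0,0,0,0,0],
    [20,0,0,0,0],
    [30,0,0,0,0],
    [30,0,0,0,0],
    [30,0,0,-20,0],
    [30,0,0,-40,0],
    [30,0,-30,-40,0],
    [30,0,-50,-40,0],
    [30,-50,-30,0,0],
    [30,-50,-30,0,0],
    [30,-50,-30,0,0],
    [30,-50,-30,0,0],
    [30,0,0,0,0]
  ]
}}

```text
clock: 50.88
eef_pos: [0.476, -0.2006, 0.1803]
tool_rot: [0.702, 0.712, -0.0, 0.0]
ft_force: [-0.6, -0.3, 0.1]
grip_width: 0.0299
grasp_force: 0.0
```

```bash
python3 - <<'E'
from h import *
im,d,cc=cam('top');save('top7',im)
U=pts(cc,d,[[r,c] for r in range(400) for c in range(640)])
H=U[(U[:,0]>.62)&(U[:,0]<.695)&(abs(U[:,1])<.08)&(U[:,2]>.03)&(U[:,2]<.07)];print(H.min(0),np.median(H,0))
im2,d,cc=cam('side');save('fin',np.vstack([im[0:290,100:640],im2[60:350,0:540]]))
E
```

```text
[ 0.66340778 -0.05200162  0.04662966] [0.6701932  0.00548187 0.05248799]
```

View pics/fin.png

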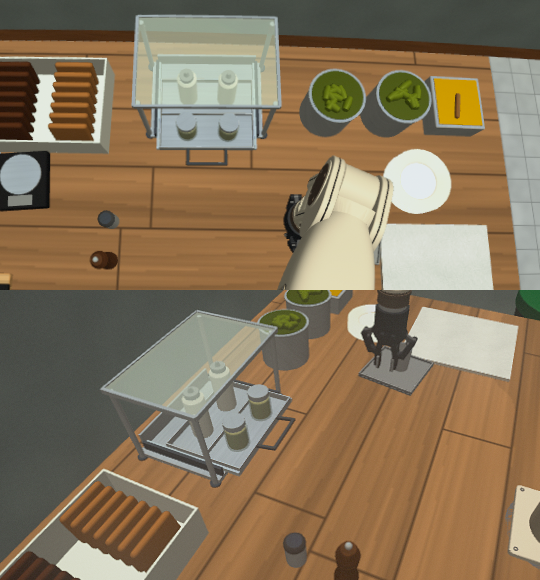

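The tray is home, with bottles at (85,187) and (85,228) and jars at (127,187) and (127,228). I'll check the cup with the arm out of the way.

Call:
{"api": "servo_tool", "payload": {
  "commands": [
    [30,0,-40,-30,0],
    [30,50,0,0,0],
    [30,50,0,0,0],
    [30,50,0,0,0],
    [30,40,0,0,0],
    [30,0,0,0,0]
  ]
}}

```text
clock: 51.72
eef_pos: [0.4343, -0.0045, 0.2102]
tool_rot: [0.697, 0.717, 0.0, -0.0]
ft_force: [-0.5, -0.9, 0.4]
grip_width: 0.0298
grasp_force: 0.0
```

```bash
python3 c.py top8 | grep blob; python3 - <<'E'
import cv2
im=cv2.imread('pics/top8.png');cv2.imwrite('pics/top8c.png',im[0:300,100:560])
E
```

```text
blob 293 bbox [0.3917 0.2767 0.108 ] size [0.044 0.044] ztop 0.141 topcirc [0.3907 0.2791] 0.015
blob 147 bbox [ 0.4849 -0.4449  0.0732] size [0.0557 0.0515] ztop 0.083 topcirc [ 0.484  -0.4421] 0.029
blob 46 bbox [ 0.4859 -0.4165  0.0719] size [0.0357 0.0103] ztop 0.083 topcirc [ 0.4859 -0.4196] 0.018
blob 226 bbox [0.5045 0.2762 0.0723] size [0.0444 0.0443] ztop 0.078 topcirc [0.5041 0.2768] 0.023
blob 343 bbox [0.7084 0.439  0.082 ] size [0.0031 0.2417] ztop 0.101 topcirc [0.709 0.439] 0.121
```

View pics/top8c.png

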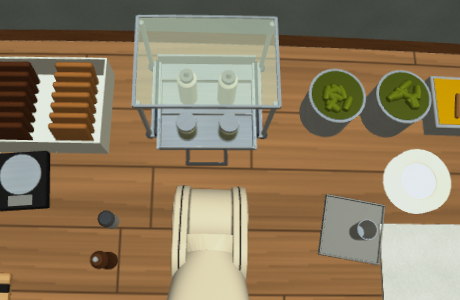

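The cup stands on the dish tray at (231,363), and everything else is in place.

```bash
python3 -c "
from workcell import bot
print(bot.job_done())"
```

```text
the job is handed in; nothing more can be done
None
```

I restocked the condiment station and handed the job in at about 52 s: two bottles behind the rib, two jars in front, the tray pushed home to its stop, the cup on the dish tray, and the mill and shaker not moved.

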